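Find the rocking spot plate and draw it off the surface plate

TASK

One of the three white porcelain spot plates on the granite surface plate is warped. Press down near the ends of the plates where they stand to find the one that rocks, keep it tipped for a moment, then slide that one, without picking it up, towards the robot until it lies flat and wholly on the pale wooden tray floor. Leave the two sound plates, the ring gauge and the rose quartz where they are.

Things in the scene. Friction and masses are not known exactly. Their poses are not given: they have to be found in the camera images.
- station: fixed dark granite surface plate, 290 (x) x 440 mm (y), top at z = 0.040 m; a pale wooden tray is butted to its near edge, its floor 170 x 440 mm, 1 mm lower, rims 12 mm high on the other three sides. Origin at bench level. In this frame x points away from the robot, z up; joint granite/wood at x = -0.020, granite to +0.270, wood floor to -0.190 m
- joint_line (a point): middle of the joint between granite and wooden tray, at the height of the granite top; axes as station (x towards the granite)
- plate_a_mid (a point): centre (10 mm above what it stands on) of one of three like white porcelain spot plates: 120 x 80 mm, top 15 mm and slab underside 5 mm above the granite, about 0.3 kg, nine wells in the middle, a plain strip 20 mm wide at each short end. x along its length, z up. They stand level on the granite side by side, in any order, long sides towards one another, one (not told which) warped
- plate_a_end1 (a point): middle of this plate's short edge at its +x end, 60 mm from the centre, at the centre's height. Pressed near an end, a sound plate stays still; the warped one stands on its middle 36 mm and tips about 0.12 rad (3 to 4 mm down where pressed 10 mm in from that end, far end 9 mm up) under 1 to 3 N, and falls back when let go
- plate_a_end2 (a point): the same at its -x end: middle of the short edge, 60 mm from the centre
- plate_b_mid (a point): centre (10 mm above what it stands on) of one of three like white porcelain spot plates: 120 x 80 mm, top 15 mm and slab underside 5 mm above the granite, about 0.3 kg, nine wells in the middle, a plain strip 20 mm wide at each short end. x along its length, z up. They stand level on the granite side by side, in any order, long sides towards one another, one (not told which) warped
- plate_b_end1 (a point): middle of this plate's short edge at its +x end, 60 mm from the centre, at the centre's height. Pressed near an end, a sound plate stays still; the warped one stands on its middle 36 mm and tips about 0.12 rad (3 to 4 mm down where pressed 10 mm in from that end, far end 9 mm up) under 1 to 3 N, and falls back when let go
- plate_b_end2 (a point): the same at its -x end: middle of the short edge, 60 mm from the centre
- plate_c_mid (a point): centre (10 mm above what it stands on) of one of three like white porcelain spot plates: 120 x 80 mm, top 15 mm and slab underside 5 mm above the granite, about 0.3 kg, nine wells in the middle, a plain strip 20 mm wide at each short end. x along its length, z up. They stand level on the granite side by side, in any order, long sides towards one another, one (not told which) warped
- plate_c_end1 (a point): middle of this plate's short edge at its +x end, 60 mm from the centre, at the centre's height. Pressed near an end, a sound plate stays still; the warped one stands on its middle 36 mm and tips about 0.12 rad (3 to 4 mm down where pressed 10 mm in from that end, far end 9 mm up) under 1 to 3 N, and falls back when let go
- plate_c_end2 (a point): the same at its -x end: middle of the short edge, 60 mm from the centre
- gauge: bystander: steel ring gauge, 72 mm across, 24 mm high, on the far part of the granite beyond the plates; origin at the centre of its underside
- quartz: bystander: chunk of rose quartz, about 80 mm across, 52 mm high, on the far part of the granite beyond the plates; origin at the centre of its underside
- obsidian_tray: bystander, fixed: pale wooden tray of obsidian, 160 x 200 mm, 50 mm high in all, on the bench to the left; origin at the centre of its underside
There are look-alikes about, which are no part of the job. What is shaped like the part that bears plate_a_mid but turquoise is not meant.

How it is judged (in metres and radians):
On the way:
1. the warped plate is pressed so that it rocks (tips by more than 0.06 rad), still in its place on the granite (angle between plate_b_mid's own z axis and vertical above 0.06 rad and distance of plate_b_mid from where it was at the start of the episode below 0.025 m), for 0.2 s.
At the end, for the whole second after the job is handed in: the warped plate lies level (within 0.06 rad) and at rest on the wooden tray floor, the middles of both its short edges past the joint onto the wood (3 mm allowed), inside the rims; the two sound plates lie level and within 20 mm of where they started, and so do ring gauge and quartz (x of plate_b_end1 in the frame of station between -0.2 and -0.017 m and x of plate_b_end2 in the frame of station between -0.2 and -0.017 m and y of plate_b_mid in the frame of station between -0.2 and 0.2 m and angle between each of plate_b_mid, plate_a_mid, plate_c_mid's own z axis and vertical below 0.06 rad and height (world z) of plate_b_mid between 0.044 and 0.055 m and distance of each of plate_a_mid, plate_c_mid, gauge, quartz from where it was at the start of the episode below 0.02 m and linear speed of plate_b below 0.01 m/s); the robot touches nothing.
It fails at once if a sound plate is shifted by more than 20 mm (distance of any of plate_a_mid, plate_c_mid from where it was at the start of the episode above 0.02 m).
It fails at once if the warped plate is picked up (its centre more than 20 mm above its resting height) (height (world z) of plate_b_mid above 0.07 m).
It fails at once if ring gauge or quartz is shifted by more than 20 mm (distance of any of gauge, quartz from where it was at the start of the episode above 0.02 m).
It also fails if it takes over 45 s, if anything falls off the work surface, if the arm or the gripper's body presses on something with over 40 N, if the wrist force passes 120 N, or if a joint passes its speed limit or range.

ROBOT

A 7-joint arm with a two-finger parallel gripper is mounted at the origin on the work surface. World frame = base frame: x ahead of the robot, y to its left, z up, the work surface at z = 0. Lengths are in mm, angles in rad, forces in N, time in s.
With the tool pointing down it reaches from about 425 to 925 mm from the base axis. Payload 6.8 kg.
Tool frame: the origin (TCP) lies midway between the tips of the shut fingers; the grasp point (between the pads) lies 19 mm behind it; z points along the fingers, y is the line along which they close (so a half turn about z gives the same grasp; the last joint's range is limited). The gripper opens to 85 mm and grips with 20 to 120 N. Pads are 22 mm wide; open, the fingers measure 114 mm over their backs; the gripper's body (76 mm by 85 mm) begins 54 mm behind the grasp point. The pads swing forward as they close: fully open they stand 13 mm farther back than shut.
Start: joints at [1.052, 0.477, 0.022, 1.555, -0.011, 1.109, -0.083], TCP at [269.567, -618.855, 231.308] pointing down, gripper open.
Joint ranges: [-2.96, 2.96], [-0.34, 2.1], [-1.41, 1.46], [0.24, 2.44], [-1.37, 4.51], [0.17, 1.92], [-2.96, 2.96]. Speed limits (rad/s): [2.39, 2.39, 3.14, 3.14, 3.14, 3.14, 3.14].

INTERFACE

Orientations are given as a rotation vector (axis times angle).
In Python, from rig import monitor, optics, hand_in, finder gives the robot as it stands.
- The arm moves only by the tool drive_tool, never from a script. Its argument "moves" is a list of rows, each a list of 7 numbers: the shift along the tool's x, y, z in cm, then the turn, a rotation vector about the tool's x, y, z in rad, then the opening, from 0 (shut) to 1 (fully open). In form: [[x, y, z, rx, ry, rz, hand], ...]. A call has 1 to 12 rows; each row shifts and turns the commanded pose from where the row before left it, along the tool's axes as they then stand; what a row does not reach is not made up. A row lasts 1/12 s, in which the tool goes at most 41.7 mm and 7.16 degrees, less where a joint would pass 70% of its speed; a pose out of reach is approached as far as the arm can. A call is refused whole if a number of a shift passes 4.17 or a number of a turn 0.125, either way. A call with a gripper value outside its range is refused whole. The fingers move at their own pace and stop on an object; "squeeze" is the grip in N (left out, the last holds). Time passes only in rows, so rows that do not move let the fingers close. It gives the time, the measured TCP pose, the force, the opening and the grip force at its end, in the units of the state.
- monitor.state(): the state, without advancing time (a new reading comes with each control period).
- optics.grab_frame(name): name is "scene" or "top" or "wrist"; returns the picture (480x640x3 uint8, red, green, blue); there is no depth.
- optics.calibration(name): a dict with "fx", "fy", "cx", "cy" (pixels), "rvec" (rotation vector, rad) and "tvec" (3), from world to camera coordinates, as OpenCV has them. Camera axes: x right, y down, z forward; pixel columns grow to the right and rows downward; lengths in mm; the calibration is good to about 2 mm. The wrist camera is an equidistant fisheye: a pixel r from the principal point sees the ray r / f radians off the axis. A picture is of the moment at which its call begins: read the wrist's pose just before it. calibration takes no time and is no camera call; for the wrist camera it gives the pose at the moment of the call.
- hand_in(): hands the job in; it is judged then, once.
Trained networks look in the newest picture that a camera, given by its name, has taken for a name from the list of things; names that differ only in an ending like _2 or _b are one class to them, and where a whole thing is asked for, a point or a joint stands for the part that bears it (a point fixed in the world has none). Each returns a list of dicts, best first, with "conf" (0 to 1); they miss things now and then, are a little off and sometimes report something else, mostly with a low value. They report only what shows in the picture. A call takes as long as a camera call. They do not tell look-alikes from the thing itself.
- finder.cut_out(camera, target): "region" (480x640 bool, what is visible of it).
- finder.tip_of(camera, target): "xyz" ([x, y, z] in mm, in world coordinates, good to about 4 mm: a listed point, or the origin of a listed thing).
The state is a dict: "time_s": time; "joint_pos": joint angles; "joint_velocities": joint speeds; "joint_efforts": joint torques, N m; "eef_pos": TCP position; "tool_rot": TCP orientation; "contact_force": force on the tool from outside, world axes, zero at the start; "torque": the same for the moment, N m; "finger_gap": opening from 0.0 (shut) to 1.0 (fully open); "grip_force": force on a finger pad.
Only numpy, scipy, OpenCV 4.12 (cv2) and the standard library are available. Lean on these libraries where they do the work, as an engineer would, in place of code of your own. Each camera call takes 0.05 s, during which the arm holds its last target. There are 200 camera calls.

## Working session

There is one attempt and no reset: what is moved stays moved. The work goes in short steps, Python scripts to look and compute and a tool call to move; the robot and the scene stay as the last step left them, time stands still between calls to the robot, and variables do not carry over. Pictures are saved under pics/ and viewed, at most 10 in all, crops included, and the job is handed in when it is done.

Besides the shell and the picture viewer there is one more tool, called after "Emit:" in YAML: its name, and indented under it one key for each argument. drive_tool: Moves the arm, as the interface text tells. Its arguments: {"type":"object","properties":{"moves":{"type":"array"},"squeeze":{"type":"number"}},"required":["moves"]}

```bash
mkdir -p pics; cat > h.py <<'E'
import numpy as np, cv2
from rig import monitor, optics, hand_in, finder
def save(cam,fn):
    im=optics.grab_frame(cam); cv2.imwrite('pics/'+fn,im[:,:,::-1]); return im
E
python3 - <<'E'
from h import *
s=monitor.state(); print(s['time_s'],s['eef_pos'],s['tool_rot'],s['contact_force'])
for c in ['scene','top']:
    save(c,c+'0.png'); 
    for t in ['station','joint_line','plate_a_mid','plate_a_end1','plate_a_end2','gauge','quartz']:
        if c=='scene' and 'end' in t: continue
        print(c,t,[(np.round(d['xyz']).tolist(),round(d['conf'],2)) for d in finder.tip_of(c,t)])
E
```

```text
0.0 [ 269.28726467 -618.29517485  230.31677303] [-3.07382464e+00 -6.40336234e-01  7.89236034e-04] [-0.16205312 -0.11233933  0.6024175 ]
scene station []
scene joint_line [([513.0, -39.0, 39.0], 0.66)]
scene plate_a_mid [([372.0, 314.0, 11.0], 0.92), ([376.0, -398.0, 14.0], 0.87), ([594.0, -147.0, 48.0], 0.67), ([220.0, -279.0, 12.0], 0.65)]
scene gauge [([750.0, 43.0, 39.0], 0.83)]
scene quartz [([747.0, -84.0, 42.0], 0.63)]
top station [([534.0, -32.0, -1.0], 0.81), ([594.0, -28.0, 51.0], 0.35), ([590.0, 453.0, 1.0], 0.34)]
top joint_line [([513.0, -38.0, 40.0], 0.68)]
top plate_a_mid [([373.0, 311.0, 10.0], 0.98), ([613.0, -400.0, 12.0], 0.94), ([379.0, -397.0, 12.0], 0.84), ([224.0, -280.0, 12.0], 0.76), ([595.0, -150.0, 48.0], 0.72)]
top plate_a_end1 [([425.0, -364.0, 8.0], 0.88), ([275.0, -292.0, 11.0], 0.79), ([537.0, -154.0, 49.0], 0.76), ([354.0, 368.0, 11.0], 0.73), ([658.0, -144.0, 46.0], 0.72), ([556.0, -419.0, 11.0], 0.7), ([667.0, -384.0, 11.0], 0.65), ([332.0, -434.0, 8.0], 0.65), ([162.0, -263.0, 10.0], 0.61), ([746.0, -89.0, 40.0], 0.15)]
top plate_a_end2 [([425.0, -364.0, 8.0], 0.88), ([275.0, -292.0, 11.0], 0.79), ([537.0, -154.0, 49.0], 0.76), ([354.0, 368.0, 11.0], 0.73), ([658.0, -144.0, 46.0], 0.72), ([556.0, -419.0, 11.0], 0.7), ([667.0, -384.0, 11.0], 0.65), ([332.0, -434.0, 8.0], 0.65), ([162.0, -263.0, 10.0], 0.61), ([746.0, -89.0, 40.0], 0.15)]
top gauge [([748.0, 45.0, 42.0], 0.84)]
top quartz [([746.0, -90.0, 40.0], 0.66)]
```

View pics/top0.png

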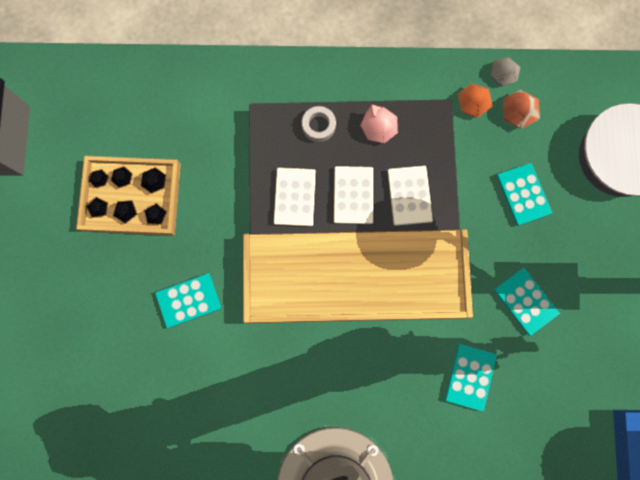

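View pics/scene0.png

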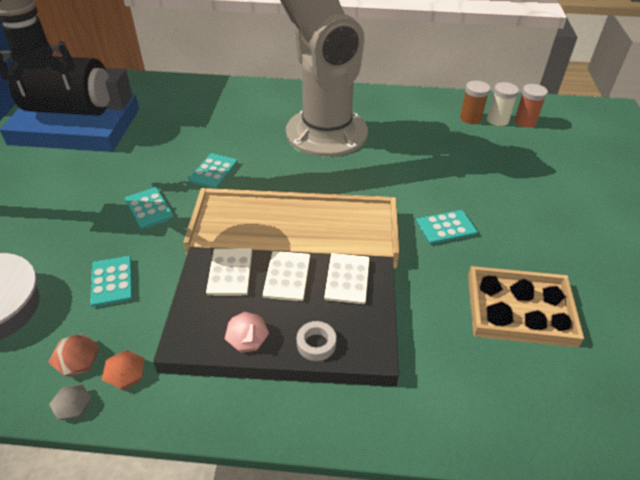

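The top picture shows three white plates at about (295,196), (353,195) and (410,195) on the granite. The wood lies below them, from about row 232 to 320; the ring is at (318,124) and the quartz at (379,124). The turquoise plates are the look-alikes. Next I'll measure plate rectangles by colour.

```bash
cat >> h.py <<'E'
def pix2w(cam,uv,z,c=None):
    c=c or optics.calibration(cam); R=cv2.Rodrigues(np.array(c['rvec'],float))[0]; t=np.array(c['tvec'],float)
    uv=np.atleast_2d(uv).astype(float); d=np.c_[(uv[:,0]-c['cx'])/c['fx'],(uv[:,1]-c['cy'])/c['fy'],np.ones(len(uv))]@R
    o=-R.T@t; return (o+d*((z-o[2])/d[:,2])[:,None])
def plates(im,cam,z=55):
    hsv=cv2.cvtColor(im,cv2.COLOR_RGB2HSV); m=((hsv[...,1]<70)&(hsv[...,2]>85)).astype(np.uint8)
    m[:150]=0; m[330:]=0; m[:,:240]=0; m[:,475:]=0
    for c in cv2.findContours(m,cv2.RETR_EXTERNAL,cv2.CHAIN_APPROX_NONE)[0]:
        if cv2.contourArea(c)<800: continue
        w=pix2w(cam,c[:,0],z)[:,:2].astype(np.float32); (cx,cy),sz,_=r=cv2.minAreaRect(w); b=cv2.boxPoints(r)
        e=max([b[1]-b[0],b[2]-b[1]],key=np.linalg.norm); a=np.arctan2(e[1],e[0]); a=(a+np.pi/2)%np.pi-np.pi/2
        print('centre',round(cx,1),round(cy,1),'size',np.round(sz,1),'yaw',round(a,3))
E
python3 - <<'E'
from h import *
im=cv2.imread('pics/top0.png')[:,:,::-1].copy()
plates(im,'top')
print(np.round(pix2w('top',[[250,104],[453,101],[458,231],[248,234],[355,232]],40)[:,:2]))
print(np.round(pix2w('top',[[244,321],[471,317]],51)[:,:2]))
R=cv2.Rodrigues(np.array(monitor.state()['tool_rot']))[0]; print(R.round(3))
c=optics.calibration('wrist');Rw=cv2.Rodrigues(np.array(c['rvec']))[0]; print('cam in tool',(R.T@Rw.T).round(2),(R.T@(-Rw.T@np.array(c['tvec'])-monitor.state()['eef_pos'])).round(1))
E
```

```text
centre 586.3 89.6 size [ 84.7 125.5] yaw -0.035
centre 593.0 -150.5 size [124.9  84.9] yaw 0.106
centre 592.3 -32.2 size [ 83.1 124.7] yaw -0.0
[[ 793.  191.]
 [ 806. -248.]
 [ 520. -253.]
 [ 507.  186.]
 [ 514.  -38.]]
[[ 326.  187.]
 [ 341. -272.]]
[[ 0.917  0.399  0.   ]
 [ 0.399 -0.917 -0.   ]
 [ 0.     0.    -1.   ]]
cam in tool [[ 0.   -0.96 -0.29]
 [ 1.    0.   -0.  ]
 [ 0.   -0.29  0.96]] [  74.7    0.6 -142.7]
```

Emit:
drive_tool:
  moves:
    - [0,0,0,0,0,0.1025,0]
    - [0,0,0,0,0,0.1025,0]
    - [0,0,0,0,0,0.1025,0]
    - [0,0,0,0,0,0.1025,0]
    - [2,-3.4,0,0,0,0,0]
    - [2,-3.4,0,0,0,0,0]
    - [2,-3.4,0,0,0,0,0]
    - [2,-3.4,0,0,0,0,0]
    - [2,-3.4,0,0,0,0,0]
    - [2,-3.4,0,0,0,0,0]
    - [2,-3.4,0,0,0,0,0]
    - [2,-3.4,0,0,0,0,0]

```text
time_s: 1.7
eef_pos: [430.0, -345.0, 231.6]
tool_rot: [3.141, 0.001, 0.001]
contact_force: [0.7, 0.2, -0.9]
finger_gap: 0.0
grip_force: 0.0
```

Emit:
drive_tool:
  moves:
    - [1.88,-3.15,0,0,0,0,0]
    - [1.88,-3.15,0,0,0,0,0]
    - [1.88,-3.15,0,0,0,0,0]
    - [1.88,-3.15,0,0,0,0,0]
    - [1.88,-3.15,0,0,0,0,0]
    - [1.88,-3.15,0,0,0,0,0]
    - [0,0,4,0,0,0,0]
    - [0,0,4,0,0,0,0]
    - [0,0,4,0,0,0,0]
    - [0,0,4,0,0,0,0]
    - [0,0,0,0,0,0,0]

```text
time_s: 2.62
eef_pos: [536.6, -156.3, 64.4]
tool_rot: [-3.139, -0.002, 0.02]
contact_force: [-0.7, -0.0, 0.0]
finger_gap: -0.002
grip_force: 0.0
```

```bash
python3 - <<'E'
from h import *
print(monitor.state()['eef_pos'])
save('wrist','w1.png')
E
```

```text
[ 536.62138754 -156.30441253   64.36868507]
```

View pics/w1.png

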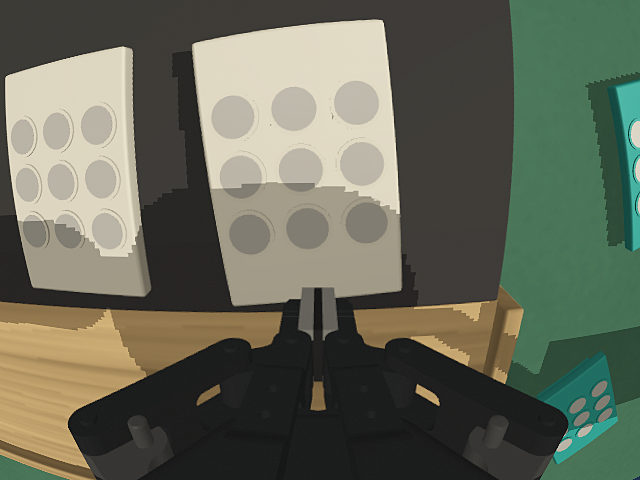

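The wrist view shows the right plate's near strip at about row 285. The shut fingertips at (318,290) are just over its edge. I'll go a little further in, then press gently.

Emit:
drive_tool:
  moves:
    - [0.3,0,0,0,0,0,0]
    - [0,0,0,0,0,0,0]
    - [0,0,0,0,0,0,0]
    - [0,0,0,0,0,0,0]

```text
time_s: 3.0
eef_pos: [546.7, -158.1, 73.7]
tool_rot: [3.141, 0.001, 0.007]
contact_force: [0.2, -0.1, -0.5]
finger_gap: -0.002
grip_force: 0.0
```

Emit:
drive_tool:
  moves:
    - [-0.3,0,0.6,0,0,0,0]
    - [0,0,0.6,0,0,0,0]
    - [0,0,0.4,0,0,0,0]
    - [0,0,0.1,0,0,0,0]
    - [0,0,0.1,0,0,0,0]
    - [0,0,0,0,0,0,0]

```text
time_s: 3.5
eef_pos: [541.5, -157.7, 55.0]
tool_rot: [3.141, 0.001, -0.002]
contact_force: [-8.1, 1.7, 24.1]
finger_gap: -0.002
grip_force: 11.9
```

Emit:
drive_tool:
  moves:
    - [0,0,0.1,0,0,0,0]
    - [0,0,0,0,0,0,0]

```text
time_s: 3.67
eef_pos: [541.6, -157.7, 54.9]
tool_rot: [3.141, 0.0, -0.002]
contact_force: [-11.1, 2.5, 33.0]
finger_gap: -0.001
grip_force: 16.5
```

Emit:
drive_tool:
  moves:
    - [0,0,0.1,0,0,0,0]
    - [0,0,0,0,0,0,0]

```text
time_s: 3.83
eef_pos: [541.6, -157.8, 54.9]
tool_rot: [3.141, 0.0, -0.002]
contact_force: [-14.7, 3.9, 41.6]
finger_gap: -0.004
grip_force: 21.2
```

The right plate is solid: about 40 N with no give. Next is the middle one.

Emit:
drive_tool:
  moves:
    - [0,0,-2.2,0,0,0,0]
    - [0,-3.15,0,0,0,0,0]
    - [0,-3.15,0,0,0,0,0]
    - [0,-3.15,0,0,0,0,0]
    - [0,-3.15,0,0,0,0,0]
    - [0,0,0,0,0,0,0]
    - [0,0,0,0,0,0,0]
    - [0,0,0.8,0,0,0,0]
    - [0,0,0.6,0,0,0,0]
    - [0,0,0.3,0,0,0,0]
    - [0,0,0,0,0,0,0]
    - [0,0,0,0,0,0,0]

```text
time_s: 4.83
eef_pos: [541.6, -32.9, 55.7]
tool_rot: [3.141, -0.002, -0.001]
contact_force: [-0.7, 1.1, -0.3]
finger_gap: -0.003
grip_force: 0.0
```

Emit:
drive_tool:
  moves:
    - [0,0,0.1,0,0,0,0]
    - [0,0,0.1,0,0,0,0]
    - [0,0,0,0,0,0,0]

```text
time_s: 5.08
eef_pos: [541.8, -32.5, 55.1]
tool_rot: [3.141, -0.001, -0.0]
contact_force: [-4.7, -1.7, 11.4]
finger_gap: 0.001
grip_force: 5.8
```

11 N without sinking, so the middle plate is also sound. Next is the left one.

Emit:
drive_tool:
  moves:
    - [0,0,-2.0,0,0,0,0]
    - [-0.1,-3.1,0,0,0,0,0]
    - [-0.1,-3.1,0,0,0,0,0]
    - [-0.1,-3.1,0,0,0,0,0]
    - [-0.1,-3.1,0,0,0,0,0]
    - [0,0,0,0,0,0,0]
    - [0,0,0,0,0,0,0]
    - [0,0,0.8,0,0,0,0]
    - [0,0,0.6,0,0,0,0]
    - [0,0,0.4,0,0,0,0]
    - [0,0,0,0,0,0,0]
    - [0,0,0,0,0,0,0]

```text
time_s: 6.08
eef_pos: [537.6, 91.2, 55.7]
tool_rot: [3.141, -0.001, -0.002]
contact_force: [0.5, -0.3, 0.7]
finger_gap: -0.002
grip_force: 0.0
```

Emit:
drive_tool:
  moves:
    - [0,0,0.15,0,0,0,0]
    - [0,0,0.15,0,0,0,0]
    - [0,0,0,0,0,0,0]

```text
time_s: 6.33
eef_pos: [537.5, 92.1, 53.2]
tool_rot: [3.141, 0.001, -0.001]
contact_force: [-1.5, -1.4, 1.8]
finger_gap: -0.0
grip_force: 1.1
```

It sinks under 1.8 N, so the left plate is the warped one. I'll tip it fully, hold, and check with a picture.

Emit:
drive_tool:
  moves:
    - [0,0,0.1,0,0,0,0]
    - [0,0,0.1,0,0,0,0]
    - [0,0,0.1,0,0,0,0]
    - [0,0,0,0,0,0,0]
    - [0,0,0,0,0,0,0]
    - [0,0,0,0,0,0,0]
    - [0,0,0,0,0,0,0]
    - [0,0,0,0,0,0,0]

```text
time_s: 7.0
eef_pos: [537.6, 92.2, 51.7]
tool_rot: [3.141, 0.001, -0.0]
contact_force: [-7.6, -2.7, 17.1]
finger_gap: 0.002
grip_force: 9.3
```

```bash
python3 - <<'E'
from h import *
save('wrist','w2.png')
E
```

```text
(no output)
```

View pics/w2.png

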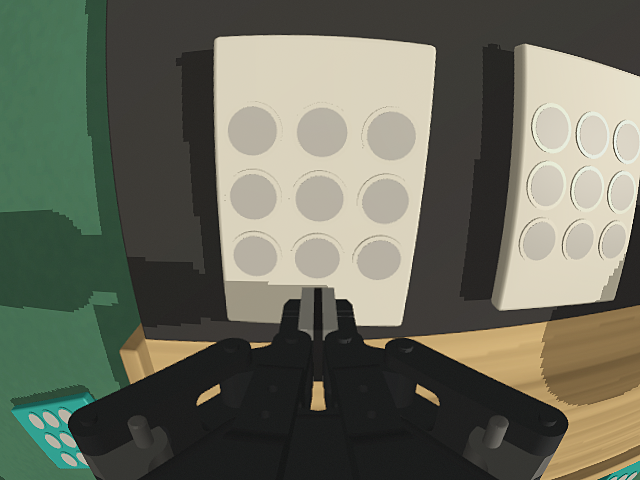

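Bottomed out: about 4 mm down, with 17 N and the far end visibly raised. Now I'll lift and move behind its far end with half-open fingers.

Emit:
drive_tool:
  moves:
    - [0,0,-0.3,0,0,0,0]
    - [0,0,-0.3,0,0,0,0]
    - [0,0,-2.5,0,0,0,0]
    - [0,0,-3.0,0,0,0,0.5]
    - [3.3,0.1,0,0,0,0.035,0.5]
    - [3.3,0.1,0,0,0,0,0.5]
    - [3.3,0.1,0,0,0,0,0.5]
    - [3.3,0.1,0,0,0,0,0.5]
    - [0,0,2,0,0,0,0.5]
    - [0,0,1,0,0,0,0.5]
    - [0,0,0,0,0,0,0.5]
    - [0,0,0,0,0,0,0.5]

```text
time_s: 8.05
eef_pos: [667.8, 85.2, 80.1]
tool_rot: [3.141, -0.053, -0.005]
contact_force: [0.2, 0.1, 0.0]
finger_gap: 0.503
grip_force: 0.0
```

```bash
python3 - <<'E'
from h import *
print(monitor.state()['eef_pos'])
save('scene','s2.png'); save('wrist','w3.png')
E
```

```text
[667.80561709  85.23710797  80.14789788]
```

View pics/s2.png

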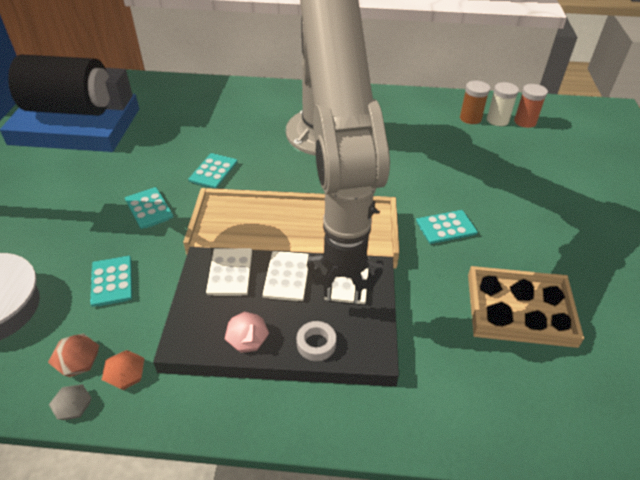

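View pics/w3.png

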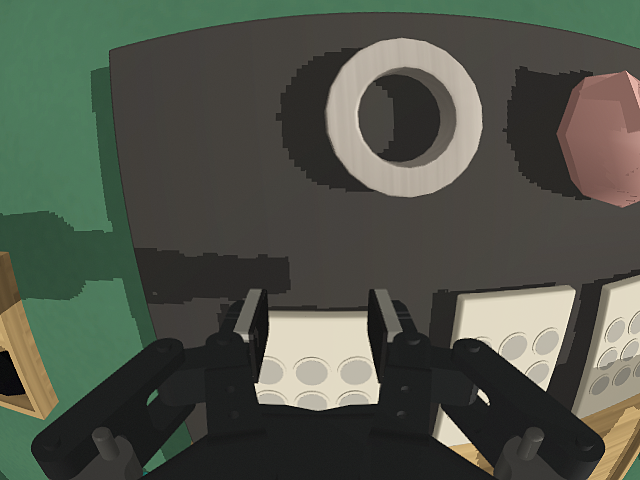

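The wrist view shows the fingertips at (255,292) and (382,292), with the plate's far edge at row 311, just on the robot side of them. The ring is clear at (405,115). Lowering behind the plate.

Emit:
drive_tool:
  moves:
    - [0.3,0,1.5,0,0,0,0.5]
    - [0,0,0.8,0,0,0,0.5]
    - [0,0,0.5,0,0,0,0.5]
    - [0,0,0.4,0,0,0,0.5]
    - [0,0,0.3,0,0,0,0.5]
    - [0,0,0,0,0,0,0.5]
    - [0,0,0,0,0,0,0.5]

```text
time_s: 8.73
eef_pos: [672.7, 84.9, 46.3]
tool_rot: [3.141, -0.054, -0.0]
contact_force: [0.2, -0.0, 0.6]
finger_gap: 0.495
grip_force: 0.0
```

Emit:
drive_tool:
  moves:
    - [0,0,0.3,0,0,0,0.5]
    - [-0.5,0,0,0,0,0,0.5]
    - [-0.5,0,0,0,0,0,0.5]
    - [-0.5,0,0,0,0,0,0.5]
    - [-0.5,0,0,0,0,0,0.5]
    - [-0.5,0,0,0,0,0,0.5]
    - [-0.5,0,0,0,0,0,0.5]
    - [0,0,0,0,0,0,0.5]

```text
time_s: 9.4
eef_pos: [641.5, 86.0, 43.4]
tool_rot: [3.141, -0.053, -0.001]
contact_force: [0.0, 0.5, -0.1]
finger_gap: 0.497
grip_force: 0.0
```

```bash
python3 - <<'E'
from h import *
save('wrist','w4.png')
E
```

```text
(no output)
```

View pics/w4.png

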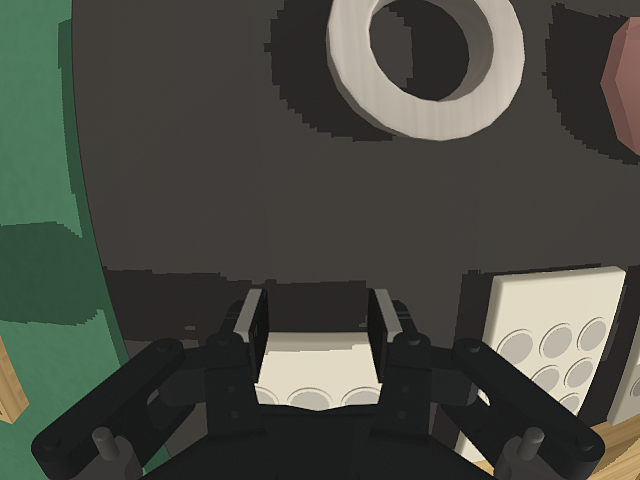

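The plate's far edge has moved to row 333 while the neighbour's is at about row 272, so it is sliding ahead of both fingers. Pushing on.

Emit:
drive_tool:
  moves:
    - [-0.6,0,0,0,0,0,0.5]
    - [-0.9,0,0,0,0,0,0.5]
    - [-0.9,0,0,0,0,0,0.5]
    - [-0.9,0,0,0,0,0,0.5]
    - [-0.9,0,0,0,0,0,0.5]
    - [-0.9,0,0,0,0,0,0.5]
    - [-0.9,0,0,0,0,0,0.5]
    - [-0.9,0,0,0,0,0,0.5]
    - [-0.9,0,0,0,0,0,0.5]
    - [-0.9,0,0,0,0,0,0.5]
    - [-0.9,0,0,0,0,0,0.5]
    - [0,0,0,0,0,0,0.5]

```text
time_s: 10.45
eef_pos: [543.7, 89.1, 42.8]
tool_rot: [3.14, -0.052, -0.005]
contact_force: [1.2, 0.1, -0.4]
finger_gap: 0.499
grip_force: 0.0
```

Emit:
drive_tool:
  moves:
    - [-0.8,0,0,0,0,0,0.5]
    - [-0.8,0,0,0,0,0,0.5]
    - [-0.8,0,0,0,0,0,0.5]
    - [-0.8,0,0,0,0,0,0.5]
    - [-0.6,0,0,0,0,0,0.5]
    - [-0.4,0,0,0,0,0,0.5]
    - [0,0,0,0,0,0,0.5]

```text
time_s: 11.03
eef_pos: [503.5, 90.6, 43.2]
tool_rot: [3.141, -0.053, -0.002]
contact_force: [-0.3, 0.8, -0.2]
finger_gap: 0.501
grip_force: 0.0
```

```bash
python3 - <<'E'
from h import *
print(monitor.state()['eef_pos']); save('wrist','w5.png')
E
```

```text
[503.48039166  90.63663199  43.23546226]
```

View pics/w5.png

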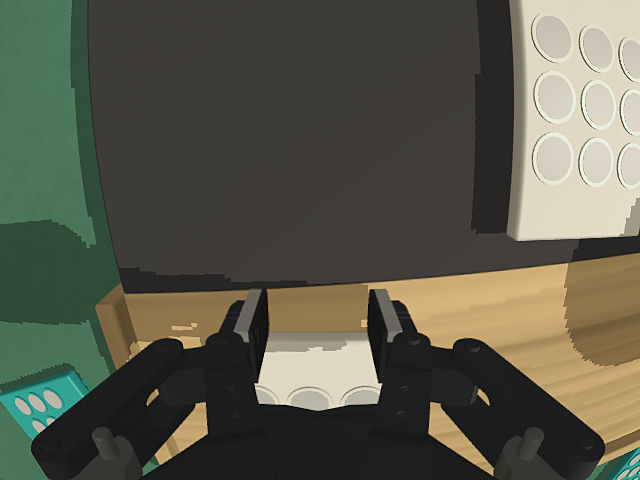

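The plate's far edge (row 333) is well past the joint (row ~287). I'll back off and check from above.

Emit:
drive_tool:
  moves:
    - [1.0,0,0,0,0,0,0.5]
    - [0,0,-3,0,0,0,0.5]
    - [0,0,-4,0,0,0,0.5]
    - [0,0,-4,0,0,0,0.5]
    - [0,-4,0,0,0,0,0.5]
    - [0,-4,0,0,0,0,0.5]
    - [0,-4,0,0,0,0,0.5]
    - [0,-4,0,0,0,0,0.5]
    - [0,-4,0,0,0,0,0.5]
    - [0,-4,0,0,0,0,0.5]
    - [0,-4,0,0,0,0,0.5]
    - [0,0,0,0,0,0,0.5]

```text
time_s: 12.08
eef_pos: [522.3, 381.1, 153.7]
tool_rot: [-3.134, 0.038, 0.001]
contact_force: [-1.4, 0.8, -0.6]
finger_gap: 0.5
grip_force: 0.0
```

```bash
python3 - <<'E'
from h import *
im=save('top','t9.png'); plates(im,'top')
for t in ['plate_a_mid','plate_a_end1','gauge','quartz']:
    print(t,[(np.round(d['xyz']).tolist(),round(d['conf'],2)) for d in finder.tip_of('top',t)])
E
```

```text
centre 430.4 95.2 size [ 80.3 119.7] yaw -0.032
centre 593.0 -150.6 size [124.5  84.8] yaw 0.107
centre 592.2 -32.2 size [ 83.1 124.6] yaw -0.0
plate_a_mid [([598.0, -148.0, 49.0], 0.83), ([221.0, -277.0, 12.0], 0.69), ([377.0, -399.0, 12.0], 0.63), ([610.0, -403.0, 13.0], 0.62), ([588.0, 453.0, 5.0], 0.48)]
plate_a_end1 [([666.0, -379.0, 9.0], 0.95), ([555.0, -422.0, 11.0], 0.89), ([163.0, -263.0, 10.0], 0.89), ([280.0, -292.0, 9.0], 0.82), ([424.0, -363.0, 9.0], 0.72), ([660.0, -146.0, 49.0], 0.71), ([536.0, -157.0, 49.0], 0.64), ([327.0, -436.0, 8.0], 0.62), ([535.0, -28.0, 51.0], 0.61)]
gauge [([747.0, 45.0, 43.0], 0.72)]
quartz [([747.0, -90.0, 42.0], 0.71)]
```

View pics/t9.png

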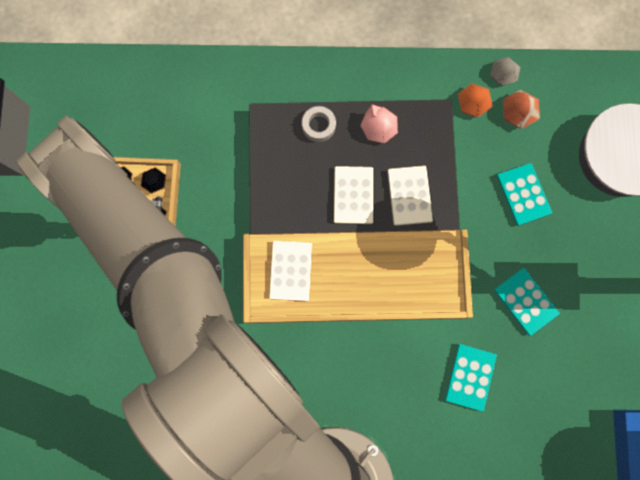

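The plate lies wholly on the wood: centre (430,95), ends at about x = 370 and 490, joint at about 510. Everything else is unmoved, and the arm is clear at z = 154. Handing in.

```bash
python3 -c "
from h import *
print(hand_in())"
```

```text
the job is handed in; nothing more can be done
None
```

The left plate was the warped one: I pressed it until it rocked, held it tipped, then slid it fully onto the wooden tray floor. In the last top view the two sound plates, the ring gauge and the quartz hadn't moved, and I handed the job in at about 12 s.

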